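# Stopper the tilted reagent flask

### The arm

A 6-joint arm with a two-finger parallel gripper is mounted at the origin on the work surface. World frame = base frame: x ahead of the robot, y to its left, z up, the work surface at z = 0. Lengths are in m, angles in degrees, forces in N, time in s.
With the tool pointing down it reaches from about 0.3 to 0.75 m from the base axis. Payload 8.5 kg.
Tool frame: the origin (TCP) lies midway between the tips of the shut fingers; the grasp point (between the pads) lies 19 mm behind it; z points along the fingers, y is the line along which they close (so a half turn about z gives the same grasp; the last joint's range is limited). The gripper opens to 85 mm and grips with 20 to 120 N. Pads are 22 mm wide; open, the fingers measure 114 mm over their backs; the gripper's body (76 mm by 85 mm) begins 54 mm behind the grasp point. The pads swing forward as they close: fully open they stand 13 mm farther back than shut.
Start: joints at [60.201, 21.807, 74.336, -0, 83.858, -12.336], TCP at [0.165, 0.525, 0.231] pointing down, gripper open.
Joint ranges: [-178.18, 178.18], [-50.72, 133.34], [12.68, 142.11], [-81.47, 261.47], [9.98, 163.14], [-165.26, 165.26]. Speed limits (degrees/s): [136.94, 136.94, 180, 180, 180, 180].

### API

Orientations are given as a 3x3 rotation matrix whose columns are the frame's x, y, z axes.
In Python, from rig import env gives the robot as it stands. The module is installed in compiled form; this text tells all that it offers.
- The arm moves only by the tool jog_arm, never from a script. Its argument "targets" is a list of rows, each a list of 6 numbers: the shift along the tool's x, y, z in cm, then the turn, a rotation vector about the tool's x, y, z in degrees. A call has 1 to 8 rows; each row is the pose to reach, as a shift and turn from the pose commanded when the call began, along the tool's axes at that moment; what a row does not reach only later rows make up. A row lasts 1/12 s, in which the tool goes at most 41.7 mm and 7.16 degrees, less where a joint would pass 70% of its speed; a pose out of reach is approached as far as the arm can. A call with a gripper value outside its range is refused whole. "hand" is the opening, from 0 (shut) to 1 (fully open), set as the call begins (left out, the last holds). The fingers move at their own pace and stop on an object; "newtons" is the grip in N (left out, the last holds). Time passes only in rows, so rows that repeat a pose let the fingers close. It gives the time, the measured TCP pose, the force, the opening and the grip force at its end, in the units of the state.
- env.observe(): the state, without advancing time (a new reading comes with each control period).
- env.get_image(name): name is "scene" or "top"; returns a dict with "frame" (384x512x3 uint8, red, green, blue), "depth" (384x512 float32, m along the optical axis (not along the pixel's ray), 0 where there is no reading), "fovy" (degrees; the focal length in pixels is half the picture's height over the tangent of half this angle, whatever the lens; pixels are square), "cx", "cy" (the principal point, pixels), "k1" (the pictures are not rectified: a ray, as slopes to the right and down, at radius r is drawn at 1 + k1 r^2 times it, then the intrinsics apply), "cam_to_world" (4x4, takes a point from camera to world coordinates). Camera axes: x right, y down, z forward; pixel columns grow to the right and rows downward; lengths in m; the calibration is good to about 2 mm. A picture is of the moment at which its call begins.
- env.close_job(): hands the job in; it is judged then, once.
Trained networks look in the newest picture that a camera, given by its name, has taken for a name from the list of things; names that differ only in an ending like _2 or _b are one class to them, and where a whole thing is asked for, a point or a joint stands for the part that bears it (a point fixed in the world has none). Each returns a list of dicts, best first, with "score" (0 to 1); they miss things now and then, are a little off and sometimes report something else, mostly with a low value. They report only what shows in the picture. A call takes as long as a camera call. They do not tell look-alikes from the thing itself.
- env.regions_of(camera, target): "pixels" (384x512 bool, what is visible of it) and "point" ([row, column] in pixels, amid what is visible of it).
The state is a dict: "time_s": time; "q": joint angles; "qvel": joint speeds; "joint_efforts": joint torques, N m; "position": TCP position; "tool_rot": TCP orientation; "ft_force": force on the tool from outside, world axes, zero at the start; "wrist_torque": the same for the moment, N m; "grip_width": finger opening in m; "gripper_force": force on a finger pad.
Only numpy, scipy, OpenCV 4.12 (cv2) and the standard library are available. Lean on these libraries where they do the work, as an engineer would, in place of code of your own. Each camera call takes 0.05 s, during which the arm holds its last target. There are 200 camera calls.

### The job

Close the flask that leans in its tilting stand: take the larger of the two stoppers out of the rack and set it fully home in the flask's neck, collar flat on the ring round the mouth, then press it in along the neck with a steady push of about 20 N for a second (never over 60 N, it is glass) and let go. The ring is set to a different height each time, so feel for the seat. Leave the flask at the tilt it has, and the small stopper and the other things on the bench where they are.

Things in the scene. Friction and masses are not known exactly. Their poses are not given: they have to be found in the camera images.
- stopper: The larger grey-beige rubber stopper, upright in the rack. Origin: centre of the collar's underside, z towards the grip. Below it a tapered round plug 45 mm long (diameter 28 mm at the tip, 34 mm under the collar); above it a round collar, diameter 52 mm, 8 mm thick, then a square grip 26 x 26 mm (faces square to its x and y) from 8 to 50 mm above the origin. About 0.1 kg.
- small_stopper: A smaller stopper of the same shape and material, too small for this flask: collar 47 mm in diameter, grip 16 x 16 mm and 26 mm high. Origin under the collar. In the rack's other hole; not to be moved.
- rack: Grey stopper rack, fixed to the bench: a block 85 mm (x) by 170 mm (y) by 55 mm high with two round through holes 40 mm in diameter at y = +42 and -42 mm; the stoppers' collars rest on its top. Origin: centre of its underside.
- stand: Metal stand, fixed to the bench, with the flask that swings in it: base plate 150 x 160 x 14 mm, two upright cheeks at y = +-61 mm, 50 mm wide and up to 128 mm high. Origin: centre of the base's underside. The flask's pivot runs along y, 105 mm above it.
- flask (a joint): Tilt of the amber glass flask in the stand (rad): 0 upright, growing as the mouth leans to the stand's -x (towards the robot). A stiff friction joint that stays where it is, but a sideways push of some 15 N on the mouth would turn it.
- flask_mouth (a point): Centre of the glass mouth, 110 mm from the pivot; z points out along the neck. Bore 39 mm at the mouth, 32 mm at 55 mm depth, where it ends. Round the neck sits a grey sealing ring: bore 39, outside 55, 34 mm high; its top lies 1 to 22 mm above this point (varies, not measured, stiff). Stopper home: collar on the ring's top, z axes aligned, 2 mm play. Flask body 80 mm wide, 72 to 175 mm below.
- wash_bottle: White plastic bottle, 64 mm diameter, 150 mm high. Origin under its centre. A bystander.
- tip_box: Blue box of pipette tips with clear lid, 85 x 125 x 70 mm. Origin under its centre. A bystander.
- mouse: Black computer mouse, 100 x 58 x 22 mm. Origin under its centre. A bystander.
Not all that is in view belongs to the job. What is shaped like the stopper but orange or purple is not meant.

How it is judged:
By the outcome, as a careful person would: the job done as asked, in the order asked, and still so for the second after the job is handed in, with the robot touching nothing.
It also fails if it takes over 46 s, if anything falls off the work surface, if the arm or the gripper's body presses on something with over 40 N, if the wrist force passes 120 N, or if a joint passes its speed limit or range.

## Working session

There is one attempt and no reset: what is moved stays moved. The work goes in short steps, Python scripts to look and compute and a tool call to move; the robot and the scene stay as the last step left them, time stands still between calls to the robot, and variables do not carry over. Pictures are saved under pics/ and viewed, at most 10 in all, crops included, and the job is handed in when it is done.

Besides the shell and the picture viewer there is one more tool, called after "Call:" as name([rows], argument=value, ...), one row to a line, values as JSON. jog_arm: Moves the arm, as the interface text tells. Its arguments: {"type":"object","properties":{"targets":{"type":"array","items":{"type":"array","items":{"type":"number"}}},"hand":{"type":"number"},"newtons":{"type":"number"}},"required":["targets"]}

```bash
mkdir -p pics
cat > h.py <<'E'
import numpy as np, cv2
from rig import env
def cloud(im):
    d=im["depth"];H,W=d.shape;f=H/2/np.tan(np.radians(im["fovy"])/2)
    K=np.array([[f,0,im["cx"]],[0,f,im["cy"]],[0,0,1]])
    v,u=np.mgrid[:H,:W];xd=(u-im["cx"])/f;yd=(v-im["cy"])/f
    x,y=xd.copy(),yd.copy()
    for _ in range(15):
        s=1+im["k1"]*(x*x+y*y);x=xd/s;y=yd/s
    P=np.stack([x*d,y*d,d],-1);T=np.array(im["cam_to_world"])
    P=P@T[:3,:3].T+T[:3,3];P[d==0]=np.nan
    return P
def save(fr,n): cv2.imwrite("pics/"+n,fr[...,::-1])
E
cat > a.py <<'E'
from h import *
ims={}
for c in("scene","top"):
    im=env.get_image(c);P=cloud(im);np.savez(c+".npz",P=P,f=im["frame"])
    ims[c]=im["frame"];T=np.array(im["cam_to_world"]);print(c,im["fovy"],im["k1"],T.round(3).tolist())
    for t in("stopper","small_stopper","rack","stand","flask","flask_mouth"):
        for r in env.regions_of(c,t)[:4]:
            Q=P[r["pixels"]];Q=Q[~np.isnan(Q[:,0])]
            print(t,round(r["score"],2),np.round(r["point"]),r["pixels"].sum(),np.median(Q,0).round(3) if len(Q) else '',np.percentile(Q,98,axis=0).round(3) if len(Q) else '')
    save(cv2.resize(im["frame"],(800,600)),c+"0.png")
print(env.observe())
E
python3 a.py
```

```text
scene 50.320434115140124 -0.1170716869511446 [[-0.63, 0.613, -0.476, 1.031], [0.776, 0.492, -0.394, 0.316], [-0.007, -0.618, -0.786, 0.926], [0.0, 0.0, 0.0, 1.0]]
stopper 0.98 [266. 392.] 423 [0.49  0.277 0.072] [0.507 0.299 0.108]
stopper 0.83 [304. 352.] 464 [0.628 0.253 0.062] [0.644 0.275 0.097]
stopper 0.79 [225. 388.] 445 [0.38  0.219 0.055] [0.395 0.239 0.097]
small_stopper 0.51 [254. 360.] 284 [0.504 0.196 0.064] [0.521 0.215 0.091]
small_stopper 0.47 [190. 202.] 2005 [ 0.637 -0.174  0.149] [ 0.691 -0.15   0.228]
rack 0.66 [268. 372.] 2208 [0.516 0.235 0.054] [0.547 0.319 0.058]
stand 0.83 [211. 206.] 3968 [ 0.65  -0.166  0.099] [ 0.711 -0.11   0.224]
flask_mouth 0.6 [191. 205.] 1992 [ 0.637 -0.174  0.149] [ 0.69  -0.149  0.228]
top 48.59509667980336 -0.10781056137168459 [[-0.02, -0.99, 0.14, 0.448], [-1.0, 0.023, 0.017, -0.086], [-0.02, -0.14, -0.99, 1.223], [0.0, 0.0, 0.0, 1.0]]
stopper 0.56 [240. 136.] 232 [0.479 0.27  0.074] [0.499 0.291 0.109]
stopper 0.54 [281. 158.] 258 [0.37  0.213 0.058] [0.391 0.235 0.098]
stopper 0.52 [190. 146.] 289 [0.615 0.249 0.057] [0.65  0.29
[... 577 characters left out ...]
, -1.23359096e+01]), 'qvel': array([-0.04353254, -0.07964595,  0.00686161,  0.03762195,  0.02858094,
        0.05209906]), 'joint_efforts': array([ 1.37118910e-03, -4.48252630e+01, -2.31436980e+01, -1.82331169e-04,
        5.38053191e-04, -8.67768961e-06]), 'position': array([0.16505588, 0.52463005, 0.23133589]), 'tool_rot': array([[-9.53906662e-01,  3.00103447e-01,  1.99918301e-05],
       [ 3.00103447e-01,  9.53906663e-01,  3.72658508e-06],
       [-1.79519789e-05,  9.55443145e-06, -1.00000000e+00]]), 'ft_force': array([-0.90460767, -0.13743672, -0.41529009]), 'wrist_torque': array([-6.98536325e-03, -1.92193980e-02,  6.16517033e-05]), 'gripper_force': 0.0, 'grip_width': 0.0851801981119909}
```

View pics/scene0.png

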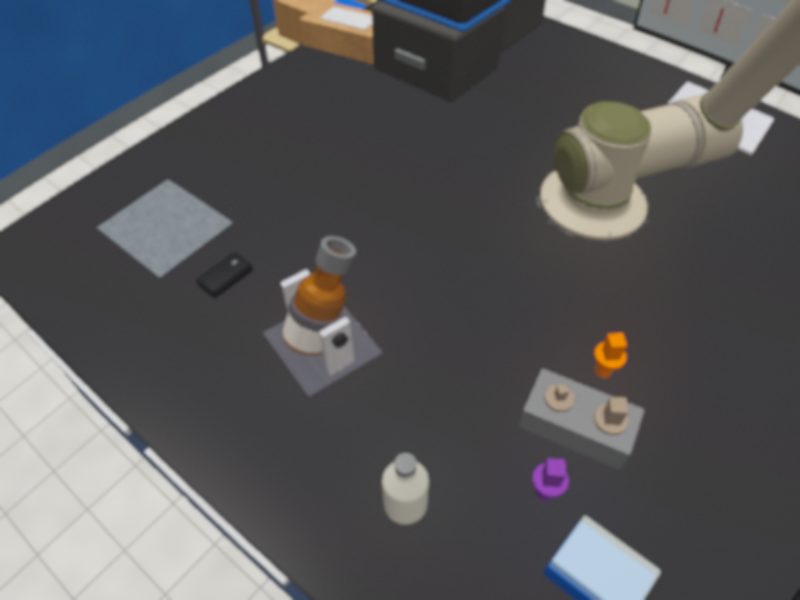

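View pics/top0.png

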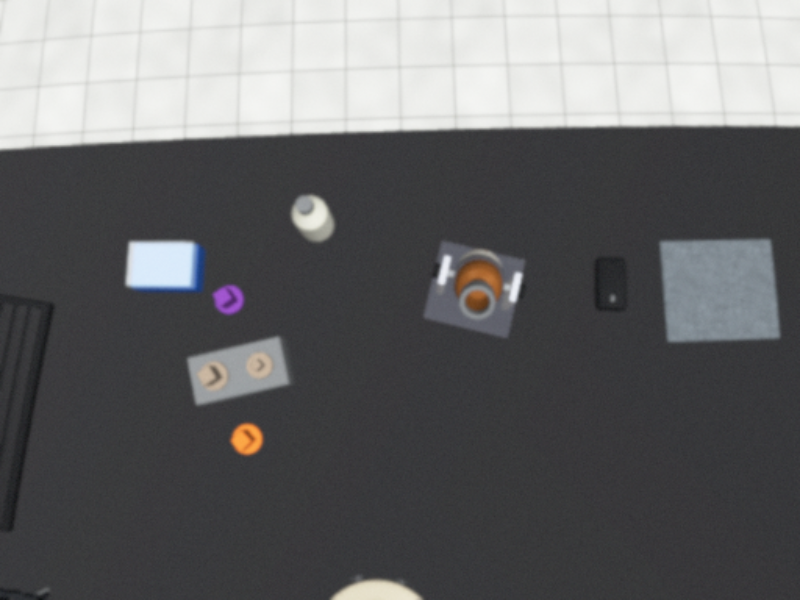

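Run:
```python
import numpy as np,cv2
a=np.load("scene.npz")["f"][200:330,320:440];b=np.load("top.npz")["f"][170:300,110:200]
o=np.hstack([cv2.resize(a,None,fx=3.6,fy=3.6,interpolation=3),cv2.resize(b,None,fx=3.6,fy=3.6,interpolation=3)])
cv2.imwrite("pics/crop.png",o[...,::-1])
```

```text
(no output)
```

View pics/crop.png

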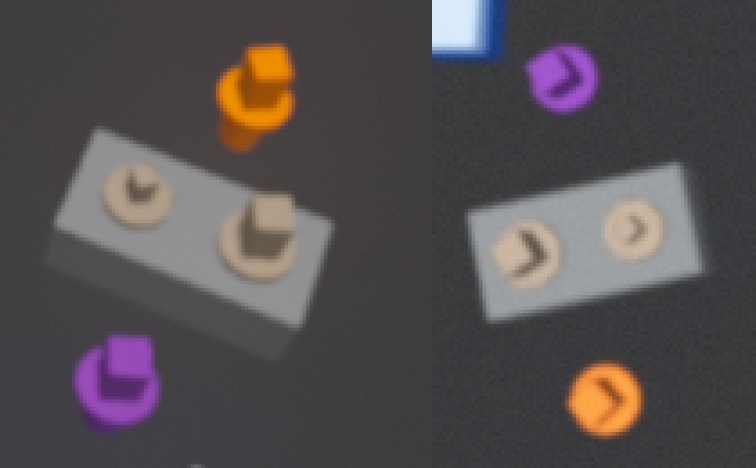

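Grey-beige candidates are the large one at scene (266,392) / top (240,136) and the small one at scene (254,360). The orange one is at (225,388) and the purple one at (304,352). The crop confirms that the large beige stopper in the rack is the one with the big grip and 52 mm collar. Next I fit the geometry from the saved clouds.

```bash
cat > fit.py <<'E'
import numpy as np,cv2
from scipy.optimize import least_squares
for c in("scene","top"):
    z=np.load(c+".npz");P=z["P"].reshape(-1,3);F=z["f"].reshape(-1,3).astype(int)
    ok=~np.isnan(P[:,0]);P=P[ok];F=F[ok]
    def box(lo,hi): return P[((P>lo)&(P<hi)).all(1)]
    print("==",c,"table z",np.median(box([.3,-.1,-.03],[.5,.1,.03])[:,2]).round(4))
    r=box([.4,.12,.045],[.6,.36,.063]);print("racktop",np.median(r[:,2]).round(4),cv2.minAreaRect(r[:,:2].astype(np.float32)))
    g=box([.44,.235,.1],[.54,.32,.12]);print("grip top n",len(g),g.mean(0).round(4),np.median(g[:,2]).round(4),cv2.minAreaRect(g[:,:2].astype(np.float32)))
    g=box([.44,.225,.071],[.54,.33,.098]);print("grip sides",g.mean(0).round(4),len(g),cv2.minAreaRect(g[:,:2].astype(np.float32)))
    b=box([.5,-.3,.008],[.78,-.05,.022]);print("base",np.median(b[:,2]).round(4),cv2.minAreaRect(b[:,:2].astype(np.float32)))
    # cheeks tops
    k=box([.5,-.3,.118],[.78,-.05,.136])
    n=cv2.connectedComponents
    print("cheek pts",len(k),k.min(0).round(3),k.max(0).round(3))
    m=box([.5,-.3,.17],[.78,-.05,.26]);print("neck",len(m),m.min(0).round(3),m.max(0).round(3))
    np.save(c+"_neck.npy",m)
E
python3 fit.py
```

```text
== scene table z -0.0003
racktop 0.0551 ((0.5246754884719849, 0.24106907844543457), (0.15726503729820251, 0.1698574423789978), 12.017712593078613)
grip top n 112 [0.4838 0.2759 0.1049] 0.1048 ((0.4823877215385437, 0.2750549018383026), (0.02623419649899006, 0.026613516733050346), 30.845260620117188)
grip sides [0.4917 0.277  0.0843] 92 ((0.4903812110424042, 0.2746661603450775), (0.03278651088476181, 0.01898590289056301), 80.5308837890625)
base 0.0141 ((0.6339097023010254, -0.19017529487609863), (0.16174688935279846, 0.15141919255256653), 74.04844665527344)
cheek pts 487 [ 0.592 -0.265  0.118] [ 0.676 -0.12   0.136]
neck 621 [ 0.556 -0.203  0.17 ] [ 0.627 -0.15   0.234]
== top table z -0.0008
racktop 0.0545 ((0.5234178304672241, 0.2436884343624115), (0.1597769409418106, 0.17294710874557495), 12.10318660736084)
grip top n 88 [0.479  0.2754 0.1044] 0.1044 ((0.4784535765647888, 0.275850772857666), (0.025949157774448395, 0.026360435411334038), 27.64537811279297)
grip sides [0.4762 0.2686 0.0852] 30 ((0.4767756462097168, 0.2677329480648041), (0.018057681620121002, 0.03307393193244934), 75.28504180908203)
base 0.0132 ((0.638840913772583, -0.1865140050649643), (0.25361111760139465, 0.1626686006784439), 74.92639923095703)
cheek pts 322 [ 0.591 -0.265  0.118] [ 0.673 -0.116  0.136]
neck 382 [ 0.556 -0.204  0.17 ] [ 0.623 -0.15   0.234]
```

```bash
cat > fit2.py <<'E'
import numpy as np,cv2
from scipy.optimize import least_squares
for c in("scene","top"):
    z=np.load(c+".npz");P=z["P"].reshape(-1,3);P=P[~np.isnan(P[:,0])]
    def box(lo,hi): return P[((P>lo)&(P<hi)).all(1)]
    r=box([.42,.12,.05],[.57,.34,.06]);
    # drop isolated points
    from scipy.spatial import cKDTree
    def clean(q,k=5,rad=.006): t=cKDTree(q);return q[[len(x)>=k for x in t.query_ball_point(q,rad)]]
    r=clean(r);R=cv2.minAreaRect(r[:,:2].astype(np.float32));print("==",c,"rack",R)
    b=clean(box([.52,-.29,.01],[.74,-.08,.018]));print("base",cv2.minAreaRect(b[:,:2].astype(np.float32)))
    k=box([.55,-.29,.122],[.72,-.08,.131])
    t=np.radians(-15.5);ex=np.array([np.cos(t),np.sin(t)]);ey=np.array([-ex[1],ex[0]])
    k2=k[:,:2]@np.stack([ex,ey],1);cen=np.array([.634,-.19])@np.stack([ex,ey],1)
    d=k2-cen
    for s in(1,-1):
        q=d[(abs(d[:,1]*s-.061)<.015)];print("cheek",s,len(q),"x",np.percentile(q[:,0],[3,50,97]).round(4),"y",np.percentile(q[:,1],[3,50,97]).round(4),"yaw",np.degrees(np.arctan2(*np.linalg.svd(q-q.mean(0))[2][0][::-1])).round(1))
    m=np.load(c+"_neck.npy")
    def unp(p):
        yaw,tilt=p[3],p[4]
        a=np.array([-np.sin(tilt)*np.cos(yaw),-np.sin(tilt)*np.sin(yaw),np.cos(tilt)]);return p[:3],a
    def res(p):
        o,a=unp(p);v=m-o;h=v@a;rr=np.linalg.norm(v-h[:,None]*a,axis=1)
        dt=np.hypot(h,np.maximum(0,np.maximum(rr-.0275,.0195-rr)))
        do=np.hypot(rr-.0275,np.maximum(0,np.maximum(h,-.034-h)))
        di=np.hypot(rr-.0195,np.maximum(0,h))
        return np.minimum(np.minimum(dt,do),di)
    for ya in(None,-15.5):
        best=None
        for t0 in(.2,.35,.5):
            f=lambda p:np.r_[res(p)*1000,0 if ya is None else (np.degrees(p[3])-ya)*20]
            s=least_squares(f,[.58,-.176,.225,np.radians(-15.5),t0],loss="soft_l1",x_scale=[.01,.01,.01,.1,.1])
            if best is None or s.cost<best.cost:best=s
        o,a=unp(best.x);print("ring top",o.round(4),"yaw,tilt",np.degrees(best.x[3:]).round(1),"axis",a.round(3),"med res mm",np.median(res(best.x)).round(4)*1000)
        for x in [np.array([.634,-.19,.105])]:print("pivot->ring",(o-x).round(4),"dist",np.linalg.norm(o-x).round(4),"tilt",np.degrees(np.arctan2(-(o-x)[:2]@ex,(o-x)[2])).round(1),"side",((o-x)[:2]@ey).round(4))
E
python3 fit2.py
```

```text
== scene rack ((0.49127328395843506, 0.23398175835609436), (0.08923602104187012, 0.16971798241138458), 12.144645690917969)
base ((0.6337443590164185, -0.19092170894145966), (0.1611349880695343, 0.14989334344863892), 74.62127685546875)
cheek 1 102 x [-0.0231  0.0002  0.0231] y [0.0545 0.0617 0.0659] yaw -0.5
cheek -1 86 x [-0.0229  0.0023  0.024 ] y [-0.0686 -0.0608 -0.0555] yaw 1.4
ring top [ 0.5794 -0.1773  0.2204] yaw,tilt [-12.6  27. ] axis [-0.443  0.099  0.891] med res mm 0.8
pivot->ring [-0.0546  0.0127  0.1154] dist 0.1283 tilt 25.9 side -0.0023
ring top [ 0.5794 -0.1768  0.2204] yaw,tilt [-15.5  27.3] axis [-0.442  0.122  0.889] med res mm 0.8
pivot->ring [-0.0546  0.0132  0.1154] dist 0.1283 tilt 26.0 side -0.0019
== top rack ((0.4873274266719818, 0.23590952157974243), (0.08595181256532669, 0.172907754778862), 12.200296401977539)
base ((0.6312853097915649, -0.1893366575241089), (0.15937484800815582, 0.1495424062013626), 74.92816162109375)
cheek 1 82 x [-0.0264 -0.0025  0.0196] y [0.0551 0.0608 0.0665] yaw 179.9
cheek -1 90 x [-0.0259 -0.003   0.0207] y [-0.0671 -0.061  -0.0556] yaw 179.4
ring top [ 0.5779 -0.1752  0.2203] yaw,tilt [-14.6  27.4] axis [-0.446  0.116  0.888] med res mm 0.7
pivot->ring [-0.0561  0.0148  0.1153] dist 0.1291 tilt 26.7 side -0.0007
ring top [ 0.5779 -0.1751  0.2203] yaw,tilt [-15.5  27.5] axis [-0.445  0.123  0.887] med res mm 0.6
pivot->ring [-0.0561  0.0149  0.1153] dist 0.1291 tilt 26.7 side -0.0006
```

```bash
cat > go.py <<'E'
import numpy as np,sys
from rig import env
from scipy.spatial.transform import Rotation as R
A=np.array([-.4351,.1182,.8926]); A/=np.linalg.norm(A)
RING=np.array([.5787,-.1760,.2203])
def down(yaw):  # tool y at yaw degrees, z down
    y=np.array([np.cos(np.radians(yaw)),np.sin(np.radians(yaw)),0]);z=np.array([0,0,-1.]);return np.stack([np.cross(y,z),y,z],1)
def tilted(yaw,a=A):
    r,_=R.align_vectors([-a],[[0,0,-1.]]) ; v=np.cross([0,0,-1],-a);s=np.linalg.norm(v)
    return R.from_rotvec(v/s*np.arcsin(s)).as_matrix()@down(yaw)
def row(p,Rt,p0=None,R0=None):
    o=env.observe();p0=o["position"] if p0 is None else p0;R0=o["tool_rot"] if R0 is None else R0
    return (R0.T@(np.array(p)-p0)*100).round(2).tolist()+R.from_matrix(R0.T@Rt).as_rotvec(degrees=True).round(2).tolist()
E
python3 -c "
from go import *
print(row([.4805,.2755,.17],down(29)));print(env.observe()['time_s'])"
```

```text
[-37.57, -14.3, 6.13, 0.0, 0.0, 43.54]
0.7
```

Call:
jog_arm([
  [-37.6,-14.3,6.1,0,0,43.5],
  [-37.6,-14.3,6.1,0,0,43.5],
  [-37.6,-14.3,6.1,0,0,43.5],
  [-37.6,-14.3,6.1,0,0,43.5],
  [-37.6,-14.3,6.1,0,0,43.5],
  [-37.6,-14.3,6.1,0,0,43.5],
  [-37.6,-14.3,6.1,0,0,43.5],
  [-37.6,-14.3,6.1,0,0,43.5],
], hand=1, newtons=60)

```text
time_s: 1.37
position: [0.4251, 0.3189, 0.1813]
tool_rot: [[-0.484, 0.875, 0.0], [0.875, 0.484, 0.0], [0.0, 0.0, -1.0]]
ft_force: [0.9, 0.3, -0.3]
grip_width: 0.0852
gripper_force: 0.0
```

```bash
python3 -c "
from go import *
print(row([.4805,.2755,.17],down(29)));print(env.observe())"
```

```text
[-6.48, 2.74, 1.13, 0.03, -0.0, -0.02]
{'time_s': 1.3667, 'q': array([ 2.41008972e+01,  2.23881513e+01,  8.21871989e+01,  4.60724526e-03,
        7.53978818e+01, -4.87567928e+00]), 'qvel': array([-4.95475300e+01,  1.49670947e+01, -1.08025592e+01,  1.81490603e-02,
       -4.38796695e+00, -5.09486679e+01]), 'joint_efforts': array([  4.52748165, -46.78925872, -19.98322248,  -0.1042241 ,
         0.20157441,   1.47484973]), 'position': array([0.42511227, 0.31891273, 0.18125094]), 'tool_rot': array([[-4.84434309e-01,  8.74827551e-01,  3.94689658e-04],
       [ 8.74827639e-01,  4.84434240e-01,  2.61805949e-04],
       [ 3.78338730e-05,  4.72113206e-04, -9.99999888e-01]]), 'ft_force': array([ 0.92437939,  0.31571872, -0.26288547]), 'wrist_torque': array([ 0.01594793, -0.02422445,  0.01994984]), 'gripper_force': 0.0, 'grip_width': 0.08520151893459496}
```

Call:
jog_arm([
  [-6,2.5,1,0,0,0],
  [-6,2.5,1,0,0,0],
  [-6,2.5,1,0,0,0],
  [-6,2.5,1,0,0,0],
  [-6,2.5,1,0,0,0],
])

```text
time_s: 1.78
position: [0.4741, 0.2806, 0.1715]
tool_rot: [[-0.486, 0.874, -0.0], [0.874, 0.486, 0.0], [0.0, -0.0, -1.0]]
ft_force: [-0.5, 0.3, 0.1]
grip_width: 0.0852
gripper_force: 0.0
```

```bash
python3 -c "
from go import *
print(row([.4805,.2755,.066],down(29)));print(env.observe()['position'],env.observe()['qvel'])"
```

```text
[-0.76, 0.31, 10.55, -0.01, -0.02, 0.05]
[0.47412876 0.2805668  0.17145316] [ 1.19553776 -0.62960772  0.22139362 -0.02557863 -0.04351927 -0.09109771]
```

Call:
jog_arm([
  [-0.8,0.3,0,0,0,0],
  [-0.8,0.3,4,0,0,0],
  [-0.8,0.3,6,0,0,0],
  [-0.8,0.3,8,0,0,0],
  [-0.8,0.3,9.5,0,0,0],
  [-0.8,0.3,10.5,0,0,0],
  [-0.8,0.3,10.5,0,0,0],
])

```text
time_s: 2.37
position: [0.4802, 0.2748, 0.0649]
tool_rot: [[-0.486, 0.874, -0.003], [0.874, 0.486, -0.001], [0.001, -0.003, -1.0]]
ft_force: [-1.0, 0.3, -0.1]
grip_width: 0.085
gripper_force: 0.0
```

Run:
```python
from go import *
from h import *
print(row([.4805,.2755,.066],down(29)))
fs=[]
for c,(r,k) in {"scene":(200,330),"top":(180,90)}.items():
    f=env.get_image(c)["frame"][r:r+120,k:k+120];fs.append(cv2.resize(f,(400,400),interpolation=3))
save(np.hstack(fs),"g1.png")
```

```text
[0.05, 0.06, -0.11, -0.16, -0.03, 0.1]
```

View pics/g1.png

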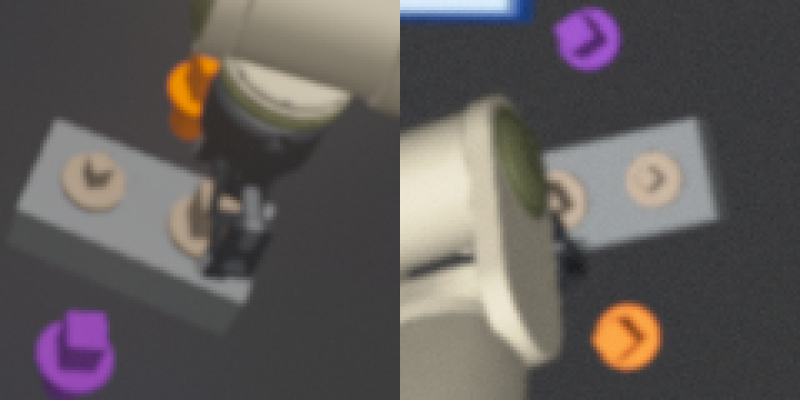

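The gripper straddles the large stopper's grip (scene crop about (225,230)). The small stopper and both look-alikes are clear of it. Closing now.

Call:
jog_arm([
  [0,0,-0.1,0,0,0],
  [0,0,-0.1,0,0,0],
  [0,0,-0.1,0,0,0],
  [0,0,-0.1,0,0,0],
  [0,0,-0.1,0,0,0],
  [0,0,-0.1,0,0,0],
  [0,0,-0.1,0,0,0],
  [0,0,-0.1,0,0,0],
], hand=0, newtons=60)

```text
time_s: 3.13
position: [0.4814, 0.2746, 0.0679]
tool_rot: [[-0.485, 0.874, 0.001], [0.874, 0.485, 0.0], [-0.0, 0.001, -1.0]]
ft_force: [-1.7, -0.5, 5.9]
grip_width: 0.0258
gripper_force: 58.4
```

Call:
jog_arm([
  [0,0,-3,0,0,0],
  [0,0,-7,0,0,0],
  [0,0,-11,0,0,0],
  [0,0,-15,0,0,0],
  [0,0,-19,0,0,0],
  [0,0,-23,0,0,0],
  [0,0,-25,0,0,0],
  [0,0,-25,0,0,0],
])

```text
time_s: 3.8
position: [0.4822, 0.2749, 0.3221]
tool_rot: [[-0.485, 0.874, 0.008], [0.874, 0.485, 0.003], [-0.002, 0.009, -1.0]]
ft_force: [0.0, -0.4, -1.9]
grip_width: 0.0258
gripper_force: 58.5
```

Run:
```python
from go import *
for yaw in(-15,):
  Rt=tilted(yaw);print(Rt.round(3).tolist())
  print(row(RING+A*.0879,Rt))
o=env.observe();print(o["position"],o["q"].round(1),o["ft_force"],o["grip_width"])
```

```text
[[0.259, 0.862, 0.435], [0.966, -0.231, -0.118], [-0.002, 0.451, -0.893]]
[-41.34, -16.31, 2.27, -24.91, -10.47, 43.18]
[0.48215051 0.2749177  0.32214976] [ 17.5  19.5  63.1   0.   96.9 -11.6] [ 0.03874147 -0.36343149 -1.85872621] 0.025817629759455105
```

Call:
jog_arm([
  [-41.3,-16.3,2.2,-24.9,-10.5,43.2],
  [-41.3,-16.3,2.2,-24.9,-10.5,43.2],
  [-41.3,-16.3,2.2,-24.9,-10.5,43.2],
  [-41.3,-16.3,2.2,-24.9,-10.5,43.2],
  [-41.3,-16.3,2.2,-24.9,-10.5,43.2],
  [-41.3,-16.3,2.2,-24.9,-10.5,43.2],
  [-41.3,-16.3,2.2,-24.9,-10.5,43.2],
  [-41.3,-16.3,2.2,-24.9,-10.5,43.2],
])

```text
time_s: 4.47
position: [0.5228, -0.0564, 0.2989]
tool_rot: [[0.265, 0.865, 0.427], [0.964, -0.235, -0.122], [-0.005, 0.444, -0.896]]
ft_force: [1.3, -0.1, -0.5]
grip_width: 0.0257
gripper_force: 58.8
```

Run:
```python
from go import *
print(row(RING+A*.0879,tilted(-15)));o=env.observe();print(o["position"],o["q"].round(1),o["qvel"].round(0))
```

```text
[-10.06, 4.08, 2.1, -0.46, 0.34, -0.19]
[ 0.52282003 -0.05643946  0.29891047] [-20.    6.1  89.2   2.1  58.5  -5.4] [-65.   9.  -7.  33.  -4. -75.]
```

Call:
jog_arm([
  [-3.5,1.4,0.5,-0.2,0.2,0],
  [-6.5,2.6,1.0,-0.4,0.3,0],
  [-9,3.6,1.5,-0.4,0.3,0],
  [-9.5,3.9,1.7,-0.4,0.3,0],
  [-9.5,3.9,1.7,-0.4,0.3,0],
  [-9.5,3.9,1.7,-0.4,0.3,0],
])

```text
time_s: 4.97
position: [0.5406, -0.1577, 0.3023]
tool_rot: [[0.258, 0.864, 0.433], [0.966, -0.23, -0.116], [-0.001, 0.448, -0.894]]
ft_force: [-0.3, 1.0, -1.4]
grip_width: 0.0259
gripper_force: 58.8
```

Run:
```python
from go import *
from h import *
print(row(RING+A*.0879,tilted(-15)));o=env.observe();print(o["position"],o["ft_force"],o["wrist_torque"])
fs=[]
for c,(r,k) in {"scene":(130,150),"top":(120,250)}.items():
    im=env.get_image(c);np.savez(c+"1.npz",P=cloud(im),f=im["frame"])
    fs.append(cv2.resize(im["frame"][r:r+120,k:k+120],(400,400),interpolation=3))
save(np.hstack(fs),"p1.png")
```

```text
[-0.77, 0.01, 0.4, -0.17, -0.06, 0.07]
[ 0.5405958  -0.15767651  0.30230713] [-0.27210168  1.01102427 -1.41051916] [ 0.08120431  0.25803879 -0.02434704]
```

View pics/p1.png

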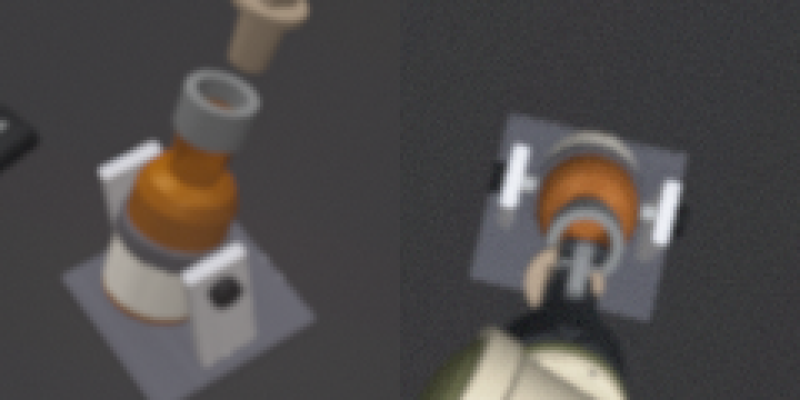

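The scene view shows the stopper at crop (255,40) above the ring (220,100), still about 8 mm to the +y side. I fit the stopper in that same view to get its offset in the hand.

```bash
cat > fit3.py <<'E'
from go import *
from scipy.optimize import least_squares
o=env.observe();T=o["tool_rot"];p=o["position"]
for c in("scene","top"):
    z=np.load(c+"1.npz");P=z["P"].reshape(-1,3);F=z["f"].reshape(-1,3).astype(float)
    ok=~np.isnan(P[:,0]);P=P[ok];F=F[ok]
    L=(P-p)@T   # tool frame
    m=(abs(L[:,0])<.035)&(abs(L[:,1])<.035)&(L[:,2]>.0065)&(L[:,2]<.062)
    if c=="top": m&=(F[:,0]>F[:,2]*1.15)
    L=L[m];print(c,len(L),np.median(F[m],0))
    if len(L)<15: continue
    def res(q,fr=True):
        a=np.array([q[3],q[4],1]);a/=np.linalg.norm(a)
        v=L-[q[0],q[1],q[2]];h=v@a;r=np.linalg.norm(v-h[:,None]*a,axis=1) # h from collar underside towards tip
        R_=.017-.003*h/.045
        dp=np.hypot(r-R_,np.maximum(0,np.maximum(-h,h-.045)))
        dt=np.hypot(h-.045,np.maximum(0,r-.014))
        dc=np.hypot(r-.026,np.maximum(0,np.maximum(h,-.008-h)))
        du=np.hypot(h,np.maximum(0,np.maximum(r-.026,.017-r)))
        dk=np.hypot(h+.008,np.maximum(0,np.maximum(r-.026,.013-r)))
        return np.min([dp,dt,dc,du,dk],0)*1000
    for fx in(1,0):
        s=least_squares(lambda q:np.r_[res(q),(100 if c=="top" or fx else 5)*q[3:]*10],[0,0,.0129,0,0],loss="soft_l1",x_scale=[.01,.01,.01,.1,.1])
        print("offset tool mm",(s.x[:3]*1000).round(1),"tilt deg",np.degrees(s.x[3:]).round(1),"med",np.median(res(s.x)).round(2))
E
python3 fit3.py; sed -i 's/c+".npz"/c+"1.npz"/;s/c+"_neck.npy"/c+"_neck.npy"/' /dev/null
python3 - <<'E'
E
```

```text
scene 278 [107.5  94.5  81. ]
offset tool mm [ 1.3  0.4 14.9] tilt deg [-0. -0.] med 0.68
offset tool mm [ 1.4  0.5 14.9] tilt deg [-0.4 -0.3] med 0.68
top 25 [166. 150. 134.]
offset tool mm [ 1.3  1.5 15.2] tilt deg [0. 0.] med 0.42
offset tool mm [ 1.3  1.5 15.2] tilt deg [0. 0.] med 0.42sed: couldn't edit /dev/null: not a regular file
```

```bash
cat >> go.py <<'E'
def aim(s): 
    T=tilted(-15);return RING+A*s-T@np.array([.0013,.0008,.0145]),T
E
python3 -c "
from go import *
print(row(*aim(.055)))"
```

```text
[-0.99, -0.1, 2.32, -0.09, -0.08, 0.16]
```

Call:
jog_arm([
  [-0.6,-0.1,0,0,0,0],
  [-1.0,-0.1,0.5,-0.1,-0.1,0.2],
  [-1.0,-0.1,1.5,-0.1,-0.1,0.2],
  [-1.0,-0.1,2.3,-0.1,-0.1,0.2],
  [-1.0,-0.1,2.3,-0.1,-0.1,0.2],
  [-1.0,-0.1,2.3,-0.1,-0.1,0.2],
  [-1.0,-0.1,2.3,-0.1,-0.1,0.2],
])

```text
time_s: 5.65
position: [0.5477, -0.1703, 0.2826]
tool_rot: [[0.261, 0.861, 0.436], [0.965, -0.232, -0.12], [-0.002, 0.452, -0.892]]
ft_force: [-0.7, 0.2, -1.1]
grip_width: 0.0258
gripper_force: 58.8
```

```bash
python3 -c "
from go import *
print(row(*aim(.055)),row(*aim(.01)));o=env.observe();print(o['ft_force'],o['wrist_torque'],o['ft_force']@o['tool_rot'])"
```

```text
[0.13, -0.09, 0.02, 0.07, 0.07, -0.08] [0.14, -0.09, 4.52, 0.07, 0.07, -0.08]
[-0.67132499  0.22627906 -1.08858342] [ 0.08992707  0.23892    -0.08548728] [ 0.04534407 -1.1226819   0.65147722]
```

Call:
jog_arm([
  [0.1,-0.1,0.3,0,0,0],
  [0.1,-0.1,0.8,0,0,0],
  [0.1,-0.1,1.3,0,0,0],
  [0.1,-0.1,1.8,0,0,0],
  [0.1,-0.1,2.2,0,0,0],
  [0.1,-0.1,2.5,0,0,0],
  [0.1,-0.1,2.5,0,0,0],
])

```text
time_s: 6.23
position: [0.558, -0.1722, 0.259]
tool_rot: [[0.261, 0.862, 0.435], [0.965, -0.232, -0.119], [-0.002, 0.451, -0.893]]
ft_force: [0.8, 0.7, -1.2]
grip_width: 0.0259
gripper_force: 58.8
```

Run:
```python
from go import *
from h import *
print(row(*aim(0.0)));o=env.observe();print(o['ft_force']@o['tool_rot'])
f=env.get_image("scene")["frame"][120:240,150:270];fs=[cv2.resize(f,(400,400),interpolation=3)]
f=env.get_image("top")["frame"][130:230,250:350];fs+=[cv2.resize(f,(400,400),interpolation=3)]
save(np.hstack(fs),"p2.png")
```

```text
[0.05, 0.05, 2.95, 0.0, 0.06, -0.1]
[ 0.88853637 -0.00725935  1.29415368]
```

View pics/p2.png

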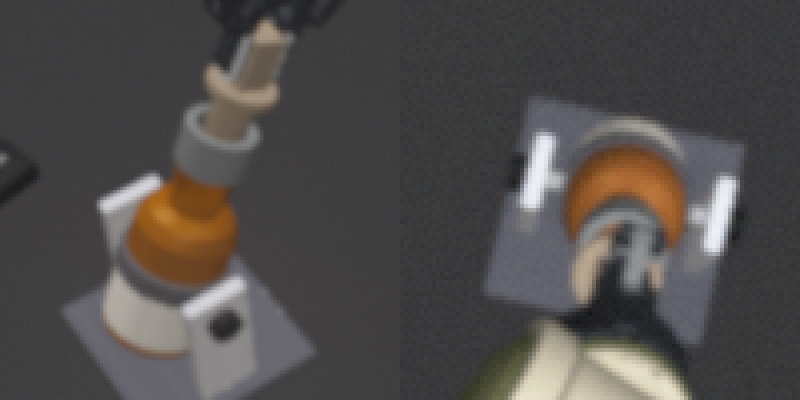

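The plug tip is inside the ring with no contact force. In the scene crop it looks a little right of the ring's centre, so I check numerically.

```bash
sed -i 's/^for c in("scene","top"):/from h import *\nfor c in("scene","top"):\n    im=env.get_image(c);np.savez(c+"1.npz",P=cloud(im),f=im["frame"])/; s/L\[:,2\]<.062/L[:,2]<.036/; s/if c=="top": m/m/' fit3.py
cat >> fit3.py <<'E'
    # ring in the same picture: grey points, tool frame
    Lr=(P-p)@T;g=(abs(F.max(1)-F.min(1))<25)&(np.hypot(Lr[:,0],Lr[:,1])<.036)&(Lr[:,2]>.038)&(Lr[:,2]<.072);M=Lr[g]
    def rr(q):
        a=np.array([q[3],q[4],1]);a/=np.linalg.norm(a)
        v=M-q[:3];h=v@a;r=np.linalg.norm(v-h[:,None]*a,axis=1)
        return np.min([np.hypot(h,np.maximum(0,np.maximum(r-.0275,.0195-r))),np.hypot(r-.0275,np.maximum(0,np.maximum(-h,h-.034))),np.hypot(r-.0195,np.maximum(0,-h))],0)*1000
    s=least_squares(rr,[0,0,.044,0,0],loss="soft_l1",x_scale=[.01,.01,.01,.1,.1])
    print("ring tool mm",len(M),(s.x[:3]*1000).round(1),"tilt",np.degrees(s.x[3:]).round(1),np.median(rr(s.x)).round(2))
E
python3 fit3.py
```

```text
scene 143 [110.  97.  83.]
offset tool mm [ 2.1  0.7 15.1] tilt deg [0. 0.] med 0.63
offset tool mm [ 2.1  0.7 15.1] tilt deg [0.5 0.3] med 0.66
ring tool mm 343 [ 0.4  1.7 45.1] tilt [ 0.5 -0.7] 0.8
top 25 [165. 150. 133.]
offset tool mm [ 3.2 -1.6 15. ] tilt deg [-0.  0.] med 0.36
offset tool mm [ 3.2 -1.6 15. ] tilt deg [-0.  0.] med 0.36
ring tool mm 113 [ 2.   0.1 44.9] tilt [ 0.2 -1. ] 0.52
```

Call:
jog_arm([
  [-0.13,0.15,0,0.6,0.1,0],
  [-0.13,0.15,0.4,0.6,0.1,0],
  [-0.13,0.15,0.8,0.6,0.1,0],
  [-0.13,0.15,1.2,0.6,0.1,0],
  [-0.13,0.15,1.6,0.6,0.1,0],
  [-0.13,0.15,1.9,0.6,0.1,0],
  [-0.13,0.15,2.1,0.6,0.1,0],
  [-0.13,0.15,2.1,0.6,0.1,0],
])

```text
time_s: 7.1
position: [0.568, -0.1763, 0.2412]
tool_rot: [[0.26, 0.866, 0.427], [0.966, -0.233, -0.115], [-0.0, 0.442, -0.897]]
ft_force: [-0.0, 0.1, -1.4]
grip_width: 0.0252
gripper_force: 58.8
```

```bash
cat > f.py <<'E'
from go import *
o=env.observe();print(o['time_s'],'F tool',(o['ft_force']@o['tool_rot']).round(2),'M',(o['wrist_torque']@o['tool_rot']).round(2),'to ring mm',((o['position']-RING)@A*1000-14.5).round(1))
E
python3 f.py
```

```text
7.1 F tool [ 0.05 -0.63  1.23] M [ 0.28  0.01 -0.  ] to ring mm 8.8
```

Still free of contact, with about 9 mm to go. I feel for the seat in small steps.

Call:
jog_arm([
  [0,0,0.2,0,0,0],
  [0,0,0.4,0,0,0],
  [0,0,0.6,0,0,0],
  [0,0,0.7,0,0,0],
  [0,0,0.7,0,0,0],
])

```text
time_s: 7.52
position: [0.571, -0.1771, 0.2353]
tool_rot: [[0.26, 0.866, 0.427], [0.965, -0.233, -0.116], [-0.0, 0.442, -0.897]]
ft_force: [-0.1, -0.0, -0.9]
grip_width: 0.0254
gripper_force: 58.8
```

```bash
python3 f.py
```

```text
7.5167 F tool [-0.05 -0.51  0.76] M [ 0.28  0.03 -0.02] to ring mm 2.1
```

Call:
jog_arm([
  [0,0,0.07,0,0,0],
  [0,0,0.14,0,0,0],
  [0,0,0.14,0,0,0],
])

```text
time_s: 7.77
position: [0.5716, -0.1773, 0.2342]
tool_rot: [[0.26, 0.866, 0.427], [0.966, -0.233, -0.116], [-0.001, 0.443, -0.897]]
ft_force: [0.6, 0.1, -0.8]
grip_width: 0.0257
gripper_force: 58.8
```

Call:
jog_arm([
  [0,0,0.07,0,0,0],
  [0,0,0.14,0,0,0],
  [0,0,0.14,0,0,0],
])

```text
time_s: 8.02
position: [0.5722, -0.1774, 0.2329]
tool_rot: [[0.26, 0.866, 0.427], [0.966, -0.233, -0.116], [-0.0, 0.442, -0.897]]
ft_force: [-0.0, 0.0, -1.6]
grip_width: 0.0258
gripper_force: 58.8
```

```bash
python3 f.py
```

```text
8.0167 F tool [ 0.03 -0.75  1.44] M [ 0.3   0.02 -0.05] to ring mm -0.6
```

Call:
jog_arm([
  [0,0,0.06,0,0,0],
  [0,0,0.12,0,0,0],
  [0,0,0.12,0,0,0],
])

```text
time_s: 8.27
position: [0.5725, -0.1775, 0.2326]
tool_rot: [[0.26, 0.866, 0.427], [0.966, -0.233, -0.116], [-0.001, 0.443, -0.897]]
ft_force: [-4.3, 1.3, 4.5]
grip_width: 0.0254
gripper_force: 59.5
```

```bash
python3 f.py
```

```text
8.2667 F tool [ 0.11 -2.01 -6.03] M [ 0.78  0.07 -0.02] to ring mm -1.0
```

Contact at the expected ring height. Building up the push gradually.

Call:
jog_arm([
  [0,0,0.04,0,0,0],
  [0,0,0.08,0,0,0],
  [0,0,0.08,0,0,0],
])

```text
time_s: 8.52
position: [0.5726, -0.1774, 0.2325]
tool_rot: [[0.26, 0.866, 0.428], [0.966, -0.233, -0.116], [-0.001, 0.443, -0.896]]
ft_force: [-8.9, 3.0, 10.4]
grip_width: 0.0256
gripper_force: 60.4
```

```bash
python3 f.py
```

```text
8.5167 F tool [  0.55  -3.76 -13.43] M [1.29 0.11 0.01] to ring mm -1.1
```

Call:
jog_arm([
  [0,0,0,0.3,0,0],
  [0,0.01,0,0.6,0,0],
  [0,0.01,0,0.6,0,0],
  [0,0.01,0,0.6,0,0],
])

```text
time_s: 8.85
position: [0.5728, -0.1775, 0.2325]
tool_rot: [[0.26, 0.87, 0.419], [0.966, -0.234, -0.114], [-0.001, 0.434, -0.901]]
ft_force: [-8.7, 2.4, 9.4]
grip_width: 0.0257
gripper_force: 60.1
```

```bash
python3 f.py
```

```text
8.85 F tool [  0.09  -4.02 -12.41] M [1.11 0.08 0.04] to ring mm -1.3
```

Call:
jog_arm([
  [0,0,0,-0.6,0,0],
  [0,-0.02,0,-1.2,0,0],
  [0,-0.02,0,-1.2,0,0],
  [0,-0.02,0,-1.2,0,0],
])

```text
time_s: 9.18
position: [0.5724, -0.1774, 0.2326]
tool_rot: [[0.26, 0.861, 0.437], [0.966, -0.231, -0.119], [-0.001, 0.453, -0.892]]
ft_force: [-9.8, 3.5, 11.1]
grip_width: 0.0256
gripper_force: 60.5
```

```bash
python3 f.py
```

```text
9.1833 F tool [  0.81  -4.26 -14.6 ] M [ 1.39  0.1  -0.02] to ring mm -0.9
```

Call:
jog_arm([
  [0,0.01,0,0.6,0,0],
  [0,0.02,0,1.2,0,0],
  [0,0.03,0,1.8,0,0],
  [0,0.03,0,1.8,0,0],
  [0,0.03,0,1.8,0,0],
])

```text
time_s: 9.6
position: [0.573, -0.1777, 0.2326]
tool_rot: [[0.26, 0.874, 0.41], [0.966, -0.235, -0.112], [-0.001, 0.425, -0.905]]
ft_force: [-7.7, 2.0, 8.3]
grip_width: 0.0257
gripper_force: 60.1
```

```bash
python3 f.py
```

```text
9.6 F tool [ -0.1   -3.67 -10.93] M [ 0.78 -0.03  0.02] to ring mm -1.2
```

Call:
jog_arm([
  [0,0.01,0,0.6,0,0],
  [0,0.02,0,1.0,0,0],
  [0,0.02,0,1.0,0,0],
  [0,0.02,0,1.0,0,0],
])

```text
time_s: 9.93
position: [0.5731, -0.1777, 0.233]
tool_rot: [[0.26, 0.881, 0.395], [0.966, -0.237, -0.108], [-0.001, 0.409, -0.912]]
ft_force: [-9.6, 2.6, 10.3]
grip_width: 0.0256
gripper_force: 60.4
```

```bash
python3 f.py
```

```text
9.9333 F tool [  0.02  -4.89 -13.47] M [ 0.91 -0.02 -0.  ] to ring mm -1.0
```

Call:
jog_arm([
  [0,-0.02,0,-0.4,0,0],
  [0,-0.05,0,-0.8,0,0],
  [0,-0.05,0,-0.8,0,0],
  [0,-0.05,0,-0.8,0,0],
])

```text
time_s: 10.27
position: [0.5729, -0.1777, 0.2326]
tool_rot: [[0.26, 0.875, 0.408], [0.966, -0.235, -0.111], [-0.001, 0.422, -0.906]]
ft_force: [-7.6, 1.9, 8.9]
grip_width: 0.0258
gripper_force: 59.9
```

```bash
python3 f.py
```

```text
10.2667 F tool [ -0.19  -3.33 -11.41] M [ 0.58  0.05 -0.01] to ring mm -1.2
```

Call:
jog_arm([
  [0,0,0,0,0.4,0],
  [0.01,0,0,0,0.8,0],
  [0.01,0,0,0,0.8,0],
  [0.01,0,0,0,0.8,0],
])

```text
time_s: 10.6
position: [0.5729, -0.1778, 0.2327]
tool_rot: [[0.255, 0.875, 0.411], [0.967, -0.235, -0.098], [0.011, 0.422, -0.906]]
ft_force: [-6.9, 1.4, 8.6]
grip_width: 0.0257
gripper_force: 59.7
```

```bash
python3 f.py
```

```text
10.6 F tool [ -0.31  -2.72 -10.8 ] M [ 0.64 -0.21  0.05] to ring mm -1.1
```

Call:
jog_arm([
  [0,0,0,0,-0.8,0],
  [-0.02,0,0,0,-1.6,0],
  [-0.02,0,0,0,-1.6,0],
  [-0.02,0,0,0,-1.6,0],
])

```text
time_s: 10.93
position: [0.5729, -0.1775, 0.2327]
tool_rot: [[0.266, 0.875, 0.404], [0.964, -0.235, -0.124], [-0.014, 0.422, -0.906]]
ft_force: [-7.1, 3.1, 9.3]
grip_width: 0.0256
gripper_force: 60.3
```

```bash
python3 f.py
```

```text
10.9333 F tool [  0.97  -2.99 -11.71] M [0.75 0.34 0.01] to ring mm -1.1
```

Call:
jog_arm([
  [0,0,0,0,0.5,0],
  [0.01,0,0.02,0,0.9,0],
  [0.01,0,0.05,0,0.9,0],
  [0.01,0,0.05,0,0.9,0],
])

```text
time_s: 11.27
position: [0.573, -0.1777, 0.2326]
tool_rot: [[0.26, 0.875, 0.408], [0.966, -0.235, -0.109], [0.0, 0.423, -0.906]]
ft_force: [-9.9, 3.7, 10.8]
grip_width: 0.0257
gripper_force: 60.4
```

```bash
python3 f.py
```

```text
11.2667 F tool [  0.98  -4.93 -14.2 ] M [ 0.81 -0.    0.03] to ring mm -1.3
```

Call:
jog_arm([
  [0,-0.02,0.03,0,0,0],
  [0,-0.05,0.08,0,0,0],
  [0,-0.05,0.08,0,0,0],
  [0,-0.05,0.08,0,0,0],
])

```text
time_s: 11.6
position: [0.573, -0.1778, 0.2325]
tool_rot: [[0.259, 0.875, 0.409], [0.966, -0.235, -0.11], [-0.0, 0.424, -0.906]]
ft_force: [-12.5, 3.7, 15.5]
grip_width: 0.0259
gripper_force: 61.1
```

```bash
python3 f.py
```

```text
11.6 F tool [  0.37  -5.22 -19.57] M [ 0.9  -0.   -0.02] to ring mm -1.3
```

Axial push is now about 20 N. Holding it for over a second.

Call:
jog_arm([
  [0,0,0,0,0,0],
  [0,0,0,0,0,0],
  [0,0,0,0,0,0],
  [0,0,0,0,0,0],
  [0,0,0,0,0,0],
  [0,0,0,0,0,0],
  [0,0,0,0,0,0],
  [0,0,0,0,0,0],
])

```text
time_s: 12.27
position: [0.573, -0.1777, 0.2326]
tool_rot: [[0.259, 0.875, 0.409], [0.966, -0.235, -0.11], [-0.0, 0.424, -0.906]]
ft_force: [-12.3, 3.7, 16.7]
grip_width: 0.0259
gripper_force: 61.1
```

Call:
jog_arm([
  [0,0,0,0,0,0],
  [0,0,0,0,0,0],
  [0,0,0,0,0,0],
  [0,0,0,0,0,0],
  [0,0,0,0,0,0],
  [0,0,0,0,0,0],
  [0,0,0,0,0,0],
  [0,0,0,0,0,0],
])

```text
time_s: 12.93
position: [0.573, -0.1777, 0.2325]
tool_rot: [[0.259, 0.875, 0.409], [0.966, -0.235, -0.11], [-0.0, 0.424, -0.906]]
ft_force: [-13.8, 3.5, 16.2]
grip_width: 0.0259
gripper_force: 61.1
```

```bash
python3 f.py
```

```text
12.9333 F tool [ -0.17  -6.05 -20.77] M [ 0.84  0.05 -0.02] to ring mm -1.3
```

Held for more than 1.2 s. Now I ease off and open.

Call:
jog_arm([
  [0,-0.01,-0.05,0,0,0],
  [0,-0.02,-0.1,0,0,0],
  [0,-0.03,-0.15,0,0,0],
  [0,-0.03,-0.15,0,0,0],
])

```text
time_s: 13.27
position: [0.5727, -0.1777, 0.2326]
tool_rot: [[0.26, 0.875, 0.409], [0.966, -0.235, -0.11], [0.0, 0.424, -0.906]]
ft_force: [-3.0, 0.9, 8.4]
grip_width: 0.0258
gripper_force: 59.7
```

```bash
python3 f.py
```

```text
13.2667 F tool [ 0.09  0.73 -8.97] M [ 0.01  0.05 -0.07] to ring mm -1.2
```

Call:
jog_arm([
  [0,0,0,0,0,0],
  [0,0,0,0,0,0],
  [0,0,0,0,0,0],
  [0,0,0,0,0,0],
  [0,0,0,0,0,0],
  [0,0,0,0,0,0],
  [0,0,0,0,0,0],
], hand=1)

```text
time_s: 13.85
position: [0.5722, -0.1775, 0.2309]
tool_rot: [[0.26, 0.876, 0.406], [0.966, -0.236, -0.108], [0.001, 0.42, -0.907]]
ft_force: [-0.2, -0.7, 0.4]
grip_width: 0.0854
gripper_force: 0.0
```

```bash
python3 f.py
```

```text
13.85 F tool [-0.7   0.12 -0.42] M [ 0.21 -0.06  0.03] to ring mm -2.3
```

Released with no force. Backing out along the axis.

Call:
jog_arm([
  [0,0,-1,0,0,0],
  [0,0,-3,0,0,0],
  [0,0,-6,0,0,0],
  [0,0,-10,0,0,0],
  [0,0,-14,0,0,0],
  [0,0,-18,0,0,0],
  [0,0,-20,0,0,0],
  [0,0,-20,0,0,0],
])

```text
time_s: 14.52
position: [0.49, -0.1555, 0.4188]
tool_rot: [[0.26, 0.872, 0.414], [0.966, -0.234, -0.114], [-0.002, 0.429, -0.903]]
ft_force: [-0.5, 0.9, -0.4]
grip_width: 0.0856
gripper_force: 0.0
```

Call:
jog_arm([
  [4,0,0,0,0,0],
  [8,0,0,0,0,0],
  [12,0,0,0,0,0],
  [16,0,0,0,0,0],
  [20,0,0,0,0,0],
  [20,0,0,0,0,0],
  [20,0,0,0,0,0],
])

```text
time_s: 15.1
position: [0.5428, 0.0395, 0.4118]
tool_rot: [[0.256, 0.878, 0.405], [0.967, -0.232, -0.106], [0.001, 0.419, -0.908]]
ft_force: [0.4, -0.1, 0.2]
grip_width: 0.0855
gripper_force: 0.0
```

```bash
cat > chk.py <<'E'
from go import *
from h import *
from scipy.optimize import least_squares
fs=[]
for c,(r,k) in {"scene":(130,150),"top":(120,250)}.items():
    im=env.get_image(c);P=cloud(im).reshape(-1,3);F=im["frame"].reshape(-1,3).astype(float)
    fs.append(cv2.resize(im["frame"][r:r+120,k:k+120],(400,400),interpolation=3))
    ok=~np.isnan(P[:,0]);P=P[ok];F=F[ok]
    a0=A;v=P-RING;h=v@a0;rr=np.linalg.norm(v-h[:,None]*a0,axis=1)
    w=(rr<.036)&(h>-.033)&(h<.06);P=P[w]
    # ring+stopper seated: outer cyl 27.5 (h -34..0), collar 26 (0..8), collar top plane, grip ignored (box top at 50)
    def res(q,seat=0):
        a=np.array([q[3],q[4],1]);a/=np.linalg.norm(a);v=P-q[:3];h=v@a;r=np.linalg.norm(v-h[:,None]*a,axis=1)
        d=[np.hypot(r-.0275,np.maximum(0,np.maximum(h,-.034-h))),np.hypot(r-.026,np.maximum(0,np.maximum(-h,h-.008))),
           np.hypot(h-.008,np.maximum(0,np.maximum(r-.026,.013-r))),np.hypot(h-.05,np.maximum(0,r-.016)),
           np.hypot(np.maximum(0,np.maximum(r-.0184,.013-r)),np.maximum(0,np.maximum(.008-h,h-.05)))]
        return np.min(d,0)*1000
    s=least_squares(res,[*RING,A[0]/A[2],A[1]/A[2]],loss="soft_l1",x_scale=[.01,.01,.01,.1,.1])
    n=np.array([s.x[3],s.x[4],1]);n/=np.linalg.norm(n)
    v=P-s.x[:3];h=v@n;r=np.linalg.norm(v-h[:,None]*n,axis=1)
    ct=h[(abs(h-.008)<.006)&(r>.02)&(r<.025)];gt=h[(h>.045)&(r<.012)]
    print(c,len(P),"seat",s.x[:3].round(4),"tilt",np.degrees(np.arccos(n[2])).round(1),"med",np.median(res(s.x)).round(2),"collar top mm",np.median(ct)*1000,"grip top",np.median(gt)*1000)
o=env.observe();print(o["time_s"],o["position"],o["q"].round(1))
save(np.hstack(fs),"end.png")
E
python3 chk.py
```

```text
scene 732 seat [ 0.5786 -0.1771  0.2197] tilt 27.9 med 0.41 collar top mm 7.509830552440739 grip top 50.19550306986102
top 508 seat [ 0.5771 -0.1754  0.2193] tilt 27.4 med 0.61 collar top mm 7.801364244631855 grip top 50.1317503897207
15.2 [0.54265789 0.03689707 0.41220125] [-7.   6.6 69.8 -3.4 79.   8. ]
```

View pics/end.png

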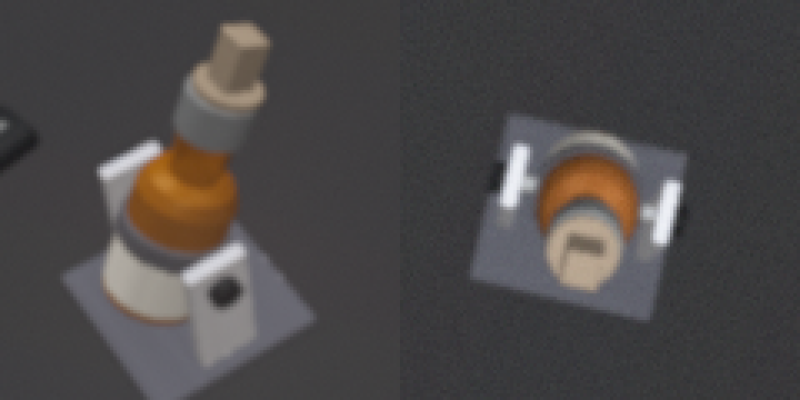

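In the end view the stopper is seated with its collar flush on the ring (scene crop (225,95), top crop (583,250)). The flask tilt is unchanged at about 27.5° and the arm is clear. Handing in.

```bash
python3 -c "
from rig import env
print(env.close_job())"
```

```text
the job is handed in; nothing more can be done
None
```

The large stopper is home in the flask's neck, collar flush on the ring in both camera views; I pressed it at about 20 N for over a second, let go and handed the job in at about 15 s, with the flask tilt unchanged within measurement (about 27.5°) and nothing else touched.

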